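# Heft the canisters and put the loaded one on the balance

### The job

Three identical closed canisters stand in the blue tray under the shelf, and only one of them, which only its weight gives away, still holds the lab's steel weight. Set that canister gently down, upright, near the middle of the balance pan, and leave the two empty ones standing upright in the tray. Do not tip any canister over, and leave the bottle, the glass dish and the mallet where they are.

Things in the scene. Friction and masses are not known exactly. Their poses are not given: they have to be found in the camera images.
- can_a: closed square white plastic canister, 52 x 52 mm, straight sides 95 mm tall, then a round blue cap of 42 mm diameter up to 113 mm. Origin: centre of its underside, z up along the canister, x and y square to its sides. The three look alike; an empty one weighs about 0.15 kg, the one with the steel weight 0.47 to 0.68 kg (the weight has 2 mm of play inside).
- can_b: as can_a
- can_c: as can_a
- station: fixed blue storage tray with a shelf above. Origin on the table; x away from the robot, y along the tray, z up. Tray outside: x -70 to 60, y -200 to 200 mm; floor 5 mm thick, walls 5 mm thick, 22 mm tall. The canisters stand in a row along y, about 115 mm apart, near x = 0. Two green ring clips, 36 mm wide, 10 mm tall, lie between them and may be moved.
- shelf_edge (a point): middle of the lower front edge of the shelf board, 215 mm above the table. The board runs 220 mm to either side, 90 mm back and 16 mm up, with stock on it up to 307 mm. It is in the way of a vertical gripper over the canisters: reach in from the robot's side with the tool leaning about 35 degrees. 25 mm posts stand 77 mm behind, 207 mm to either side.
- pan: square steel pan of the balance, fixed, 160 x 160 x 8 mm, origin: centre of its underside, x and y along its sides. The grey balance body below it (260 x 190 mm) reaches 58 mm high, and its display towards the robot up to 75 mm, centred 140 mm in -x of the pan's centre.
- pan_mid (a point): centre of the pan's upper face, 76 mm above the table, where the canister goes
- reagent: bystander: clear bottle with a blue cap, 72 mm diameter, 170 mm tall; origin: centre of its underside
- dish: bystander: flat glass dish, 110 mm diameter, 20 mm tall; origin: centre of its underside
- mallet: bystander: small mallet lying on the table, 190 mm long, wooden handle; its handle points to its -x
Mind the look-alikes: they are no part of the job. Leave any orange look-alike of the can_c alone.

How it is judged:
By the outcome, as a careful person would: the job done as asked, in the order asked, and still so for the second after the job is handed in, with the robot touching nothing.
It also fails if it takes over 67 s, if anything falls off the work surface, if the arm or the gripper's body presses on something with over 40 N, if the wrist force passes 120 N, or if a joint passes its speed limit or range.

### The arm

A 6-joint arm with a two-finger parallel gripper is mounted at the origin on the work surface. World frame = base frame: x ahead of the robot, y to its left, z up, the work surface at z = 0. Lengths are in m, angles in degrees, forces in N, time in s.
With the tool pointing down it reaches from about 0.25 to 0.775 m from the base axis. Payload 8.9 kg.
Tool frame: the origin (TCP) lies at the very end of the fingers, on their centre line; the grasp point (between the pads) lies 19 mm behind it (robot.grip_depth is the distance from the TCP to the grasp point, in m); z points along the fingers, y is the direction in which the jaws open and shut (so a half turn about z gives the same grasp; the last joint's range is limited). The gripper opens to 85 mm and grips with 20 to 120 N. Pads are 22 mm wide; open, the fingers measure 114 mm over their backs; the gripper's body (76 mm by 85 mm) begins 54 mm behind the grasp point. The pads swing forward as they close: fully open they stand 13 mm farther back than shut.
Start: joints at [-76.564, 16.656, -8.789, 64.555, 0, 82.019], TCP at [0.192, -0.489, 0.231] pointing down, gripper open.
Joint ranges: [-144.48, 144.48], [-52.06, 99.96], [-74.48, 78.29], [-112.23, 115.85], [-86.99, 84.42], [-180, 180]. Speed limits (degrees/s): [127.2, 127.2, 159.86, 180, 180, 180].

### API

Orientations are given as a 3x3 rotation matrix whose columns are the frame's x, y, z axes.
In Python, from cell import readout, get_image, camera_params, robot, spot_in gives the robot as it stands.
- The arm moves only by the shell command python3 -m creep 'ROWS' [FORCE]. ROWS is JSON, a list of rows, each an object of numbers: "wx", "wy", "wz": the turn, a rotation vector about the tool's x, y, z in rad; "tx", "ty", "tz": the shift along the tool's x, y, z in cm; "fingers": the opening, from 0 (shut) to 1 (fully open). In form: [{"wx": .., "wy": .., "wz": .., "tx": .., "ty": .., "tz": .., "fingers": ..}, ...]. A call has 1 to 8 rows; each row is the pose to reach, as a shift and turn from the pose commanded when the call began, along the tool's axes at that moment; what a row does not reach only later rows make up. A row lasts 1/8 s, in which the tool goes at most 62.5 mm and 10.7 degrees, less where a joint would pass 70% of its speed; a pose out of reach is approached as far as the arm can. A call with a gripper value outside its range is refused whole. The fingers move at their own pace and stop on an object; FORCE is the grip in N (left out, the last holds). Time passes only in rows, so rows that repeat a pose let the fingers close. It gives the time, the measured TCP pose, the force and the opening at its end, in the units of the state.
- readout.state(): the state, without advancing time (a new reading comes with each control period).
- get_image(name): name is "scene" or "top" or "wrist"; returns the picture (384x512x3 uint8, blue, green, red); there is no depth.
- camera_params(name): a dict with "intrinsics" (3x3 intrinsics, pixels), "origin" and "rotation" of the camera in the world. Camera axes: x right, y down, z forward; pixel columns grow to the right and rows downward; lengths in m; the calibration is good to about 2 mm. A picture is of the moment at which its call begins: read the wrist's pose just before it. camera_params takes no time and is no camera call; for the wrist camera it gives the pose at the moment of the call.
- robot.job_done(): hands the job in, once; it reports no verdict.
Trained networks look in the newest picture that a camera, given by its name, has taken for a name from the list of things; names that differ only in an ending like _2 or _b are one class to them, and where a whole thing is asked for, a point or a joint stands for the part that bears it (a point fixed in the world has none). Each returns a list of dicts, best first, with "p" (0 to 1); they miss things now and then, are a little off and sometimes report something else, mostly with a low value. They report only what shows in the picture. A call takes as long as a camera call. They do not tell look-alikes from the thing itself.
- spot_in(camera, query): "box" ([centre column, centre row, width, height] in pixels, round what is visible of it).
The state is a dict: "time_s": time; "q": joint angles; "dq": joint speeds; "tau": joint torques, N m; "tool_pos": TCP position; "orientation": TCP orientation; "ft_force": force on the tool from outside, world axes, zero at the start; "moment": the same for the moment, N m; "gripper_width": finger opening in m.
Only numpy, scipy, OpenCV 4.12 (cv2) and the standard library are available. Lean on these libraries where they do the work, as an engineer would, in place of code of your own. Each camera call takes 0.05 s, during which the arm holds its last target. There are 200 camera calls.

## Working session

There is one attempt and no reset: what is moved stays moved. The work goes in short steps, Python scripts to look and compute and a shell command to move; the robot and the scene stay as the last step left them, time stands still between calls to the robot, and variables do not carry over. Pictures are saved under pics/ and viewed, about 8 in all and at most 12, crops included, and the job is handed in when it is done.

```bash
mkdir -p pics; ls; cat > h.py <<'E'
import numpy as np, cv2
from cell import readout, get_image, camera_params, robot, spot_in
def ray(cam,u,v):
    p=camera_params(cam);K=np.array(p["intrinsics"]);R=np.array(p["rotation"])
    d=R@np.linalg.inv(K)@np.array([u,v,1.]);return np.array(p["origin"]),d
def onz(cam,u,v,z):
    o,d=ray(cam,u,v);return o+d*(z-o[2])/d[2]
def proj(cam,P):
    p=camera_params(cam);c=np.array(p["rotation"]).T@(np.array(P)-np.array(p["origin"]));q=np.array(p["intrinsics"])@c;return q[:2]/q[2]
E
python3 - <<'E'
from h import *
a=get_image("scene");b=get_image("top")
for n in ("scene","top"):
    p=camera_params(n);print(n,np.round(p["origin"],3),np.round(p["rotation"],3).tolist(),np.round(p["intrinsics"],1).tolist())
    for q in ("can_a","station","pan","reagent","dish","mallet"):
        print(n,q,[(np.round(d["box"]).tolist(),round(d["p"],2)) for d in spot_in(n,q)][:5])
cv2.imwrite("pics/1.png",cv2.resize(a,(800,600)));cv2.imwrite("pics/2.png",cv2.resize(b,(800,600)))
print(readout.state())
E
```

```text
pics
scene [ 0.736 -0.545  1.013] [[0.96, 0.233, -0.156], [0.28, -0.805, 0.524], [-0.003, -0.546, -0.838]] [[373.3, 0.0, 250.6], [0.0, 373.3, 192.1], [0.0, 0.0, 1.0]]
scene can_a [([222.0, 148.0, 19.0, 33.0], 0.94), ([334.0, 193.0, 26.0, 32.0], 0.77), ([271.0, 201.0, 20.0, 32.0], 0.65), ([279.0, 135.0, 2.0, 15.0], 0.39)]
scene station [([284.0, 158.0, 79.0, 175.0], 0.57)]
scene pan [([187.0, 306.0, 80.0, 77.0], 0.7)]
scene reagent [([275.0, 316.0, 32.0, 37.0], 0.93)]
scene dish [([214.0, 122.0, 28.0, 21.0], 0.92)]
scene mallet [([200.0, 197.0, 38.0, 57.0], 0.73), ([191.0, 305.0, 73.0, 72.0], 0.48)]
top [ 0.467 -0.003  1.125] [[-0.017, -0.996, 0.093], [-1.0, 0.018, 0.009], [-0.011, -0.093, -0.996]] [[346.7, 0.0, 257.8], [0.0, 346.7, 188.5], [0.0, 0.0, 1.0]]
top can_a [([209.0, 174.0, 20.0, 20.0], 0.92), ([248.0, 171.0, 20.0, 22.0], 0.81), ([198.0, 240.0, 21.0, 18.0], 0.72), ([169.0, 178.0, 24.0, 19.0], 0.66), ([220.0, 114.0, 19.0, 24.0], 0.61)]
top station [([199.0, 162.0, 170.0, 73.0], 0.87)]
top pan [([368.0, 209.0, 62.0, 58.0], 0.64)]
top reagent [([351.0, 138.0, 32.0, 31.0], 0.93)
[... 208 characters left out ...]
e+00,  6.45567320e+01,
       -5.28508333e-06,  8.20186108e+01]), 'dq': array([ 0.00176115, -0.00821379,  0.08916383,  0.01451546,  0.01706053,
       -0.08544739]), 'tau': array([ 1.96944864e-03, -5.36901963e+01,  3.31600499e+01,  1.19792359e-03,
       -2.01825301e-04, -1.19169613e-05]), 'tool_pos': array([ 0.19169519, -0.48873276,  0.23129901]), 'orientation': array([[ 9.30954130e-01,  3.65136149e-01, -1.04898170e-05],
       [ 3.65136149e-01, -9.30954129e-01,  4.35170641e-05],
       [ 6.12411478e-06, -4.43426019e-05, -9.99999999e-01]]), 'ft_force': array([-0.3514392 , -0.04798356,  0.70560128]), 'moment': array([0.02578957, 0.01039228, 0.00292738]), 'gripper_width': 0.08554919287780981}
```

View pics/1.png

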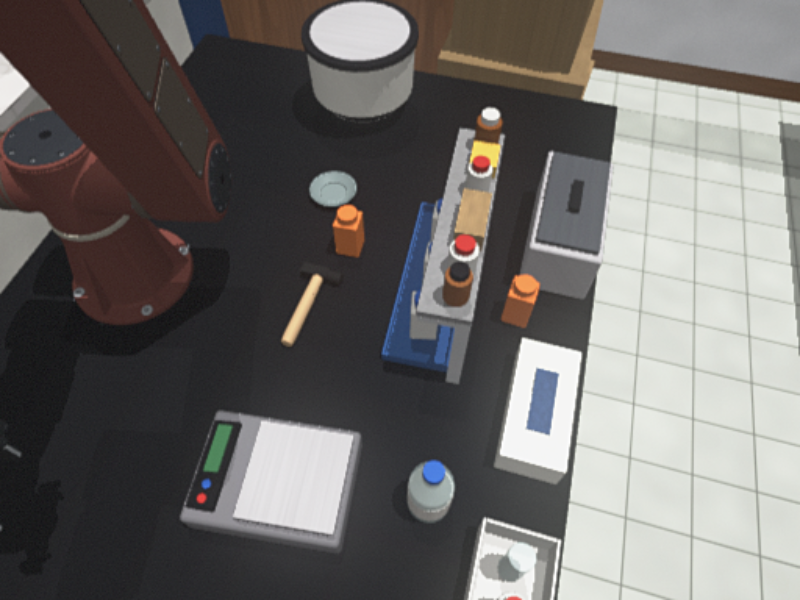

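View pics/2.png

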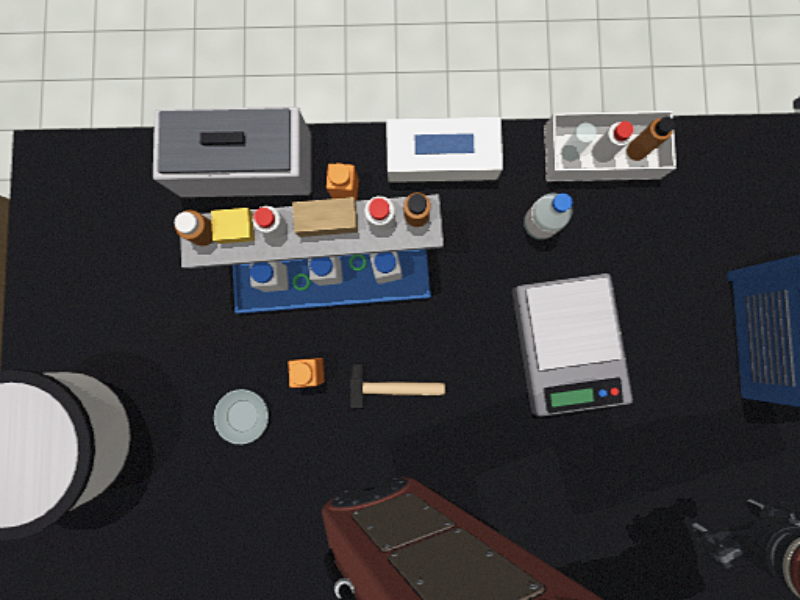

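Top picture: three blue-capped white canisters in the tray at about (262,274), (320,267) and (385,264). Orange look-alikes are at (341,180) and (305,373), and I'll leave those alone. The balance pan is at (573,323). I'll enlarge the tray and the pan.

```bash
python3 - <<'E'
from h import *
b=get_image("top")
cv2.imwrite("pics/3.png",cv2.resize(b[150:210,140:290],(800,320),interpolation=cv2.INTER_CUBIC))
# blue cap centroids
hsv=cv2.cvtColor(b,cv2.COLOR_BGR2HSV)
for (x,y) in ((262,274),(320,267),(385,264)):
    x/=1.5625;y/=1.5625
    w=b[int(y)-9:int(y)+10,int(x)-9:int(x)+10]
    print(hsv[int(y),int(x)])
m=((hsv[...,0]>100)&(hsv[...,0]<125)&(hsv[...,1]>150)&(hsv[...,2]>130)).astype(np.uint8)
n,l,s,c=cv2.connectedComponentsWithStats(m)
for i in range(1,n):
    if s[i,4]>30: print(s[i],np.round(c[i],1),"capz",np.round(onz("top",*c[i],.113),4))
# tray/pan corners via 800px estimates
for nm,u,v,z in (("trayFL",236,311,.022),("trayFR",430,297,.022),("shelfFL",182,268,.231),("shelfFR",442,246,.231),("panTL",526,284,.076),("panTR",609,276,.076),("panBR",621,360,.076),("panBL",538,371,.076),("reag cap",562,203,.17),("dish",241,416,.02),("mal1",445,389,.02),("malH",357,387,.03),("orange",305,373,.113)):
    print(nm,np.round(onz("top",u/1.5625,v/1.5625,z),4))
g=cv2.cvtColor(b,cv2.COLOR_BGR2GRAY)
# pan: bright region
m=np.zeros_like(g);m[170:245,325:410]=(g[170:245,325:410]>185)
cs,_=cv2.findContours(m,cv2.RETR_EXTERNAL,cv2.CHAIN_APPROX_NONE);k=max(cs,key=cv2.contourArea)
r=cv2.minAreaRect(k);print(r,np.round([onz("top",*p,.076) for p in cv2.boxPoints(r)],3).tolist(),onz("top",*r[0],.076))
E
```

```text
[109 176 149]
[109 175 149]
[108 183 148]
[354 124  12  11 105] [359.7 128.9] capz [ 0.734 -0.299  0.113]
[240 163  13  11 113] [246.1 167.7] capz [0.6239 0.0403 0.113 ]
[199 167  13   9  93] [204.9 170.4] capz [0.6182 0.162  0.113 ]
[160 170  14  10 113] [166.5 174.1] capz [0.6091 0.2756 0.113 ]
[252 186  24   6  44] [264.3 189.6] capz [ 0.5582 -0.0123  0.113 ]
[188 193  26   4  50] [200.  194.8] capz [0.546  0.1767 0.113 ]
[150 196  37   4  68] [166.2 197.6] capz [0.5397 0.2759 0.113 ]
trayFL [0.5424 0.3496 0.022 ]
trayFR [ 0.5641 -0.0478  0.022 ]
shelfFL [0.6019 0.3744 0.231 ]
shelfFR [ 0.6309 -0.0611  0.231 ]
panTL [ 0.5813 -0.2327  0.076 ]
panTR [ 0.5941 -0.3942  0.076 ]
panBR [ 0.4316 -0.4087  0.076 ]
panBL [ 0.4134 -0.2493  0.076 ]
reag cap [ 0.7161 -0.2821  0.17  ]
dish [0.3305 0.3377 0.02  ]
mal1 [ 0.3776 -0.0741  0.02  ]
malH [0.3852 0.1024 0.03  ]
orange [0.4187 0.1908 0.113 ]
((366.87994384765625, 206.6599884033203), (52.75017166137695, 53.598697662353516), 81.8698959350586) [[0.573, -0.232, 0.076], [0.594, -0.394, 0.076], [0.436, -0.408, 0.076], [0.416, -0.249, 0.076]] [ 0.50419616 -0.32078319  0.076     ]
```

View pics/3.png

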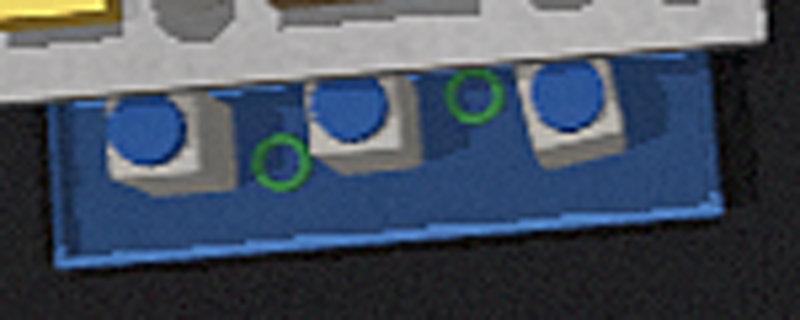

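Crop: the canister caps are at crop (145,129), (350,103) and (568,95), all white canisters standing in the tray, with green clips at (282,160) and (474,97). Tray yaw is about 3°, and the right-hand canister looks turned further, by about 10°. Next I'll plan the pre-grasp at the right-hand one.

```bash
cat >> h.py <<'E'
from scipy.spatial.transform import Rotation as Ro
def pose(g,yaw,lean=35,back=0.):
    """tool pose with grasp point g (world), approach leaning forward along yaw"""
    y,l=np.radians([yaw,lean]);h=np.array([np.cos(y),np.sin(y),0])
    z=np.sin(l)*h-np.cos(l)*np.array([0,0,1.]);yt=np.array([-h[1],h[0],0])
    return np.array(g)+z*(robot.grip_depth-back),np.column_stack([np.cross(yt,z),yt,z])
def rel(p,R):
    s=readout.state();R0=np.array(s["orientation"])
    print("t cm",np.round(R0.T@(p-s["tool_pos"])*100,2),"w",np.round(Ro.from_matrix(R0.T@R).as_rotvec(),3),"TCP",np.round(p,3))
def st():
    s=readout.state();print(round(s["time_s"],2),np.round(s["tool_pos"],4),np.round(s["q"],1),"F",np.round(s["ft_force"],2),"w",round(s["gripper_width"],4));return s
E
python3 - <<'E'
from h import *
for u,v in ((145,129),(350,103),(568,95)): print(np.round(onz("top",140+u/5.333,150+v/5.333,.118),4))
for u,v in ((145,129),(350,103),(568,95)): print(np.round(onz("top",139.5+u/5.333,149.5+v/5.333,.118),4))
p,R=pose([.62,.041,.073],8,35,.13);rel(p,R)
# half-way: same pos, tool down yaw ~100
p2=np.array([.38,-.2,.26]);
R2=np.array(readout.state()["orientation"])@Ro.from_rotvec([0,0,-1.4]).as_matrix();rel(p2,R2)
E
```

```text
[0.6082 0.2722 0.118 ]
[0.6205 0.1591 0.118 ]
[0.6228 0.0389 0.118 ]
[0.6097 0.2737 0.118 ]
[0.6221 0.1605 0.118 ]
[0.6243 0.0403 0.118 ]
t cm [ 53.   -35.16   6.71] w [-0.877 -0.103 -2.782] TCP [0.557 0.032 0.164]
t cm [ 28.07 -20.01  -2.87] w [-0.  -0.  -1.4] TCP [ 0.38 -0.2   0.26]
```

```bash
python3 -m creep '[{"tx":28,"ty":-20,"tz":-3,"wz":-1.4,"fingers":1},{"tx":28,"ty":-20,"tz":-3,"wz":-1.4,"fingers":1},{"tx":28,"ty":-20,"tz":-3,"wz":-1.4,"fingers":1},{"tx":28,"ty":-20,"tz":-3,"wz":-1.4,"fingers":1},{"tx":28,"ty":-20,"tz":-3,"wz":-1.4,"fingers":1},{"tx":28,"ty":-20,"tz":-3,"wz":-1.4,"fingers":1},{"tx":28,"ty":-20,"tz":-3,"wz":-1.4,"fingers":1},{"tx":28,"ty":-20,"tz":-3,"wz":-1.4,"fingers":1}]' 40
python3 - <<'E'
from h import *
st()
p,R=pose([.622,.040,.073],8,35,.15);rel(p,R)
E
```

```text
0.75 [ 0.1917 -0.4887  0.2313] [-76.6  16.7  -8.8  64.6   0.   82. ] F [-0.29  0.26  0.34] w 0.0853
t cm [ 52.04 -35.26   5.08] w [-0.877 -0.103 -2.782] TCP [0.547 0.03  0.181]validation failed for argument at $[0]...
```

```bash
python3 -m creep '[{"wx":0,"wy":0,"wz":-1.4,"tx":28,"ty":-20,"tz":-3,"fingers":1},{"wx":0,"wy":0,"wz":-1.4,"tx":28,"ty":-20,"tz":-3,"fingers":1},{"wx":0,"wy":0,"wz":-1.4,"tx":28,"ty":-20,"tz":-3,"fingers":1},{"wx":0,"wy":0,"wz":-1.4,"tx":28,"ty":-20,"tz":-3,"fingers":1},{"wx":0,"wy":0,"wz":-1.4,"tx":28,"ty":-20,"tz":-3,"fingers":1},{"wx":0,"wy":0,"wz":-1.4,"tx":28,"ty":-20,"tz":-3,"fingers":1},{"wx":0,"wy":0,"wz":-1.4,"tx":28,"ty":-20,"tz":-3,"fingers":1},{"wx":0,"wy":0,"wz":-1.4,"tx":28,"ty":-20,"tz":-3,"fingers":1}]' 40
python3 - <<'E'
from h import *
st()
p,R=pose([.622,.040,.073],8,35,.15);rel(p,R)
E
```

```text
time_s: 1.75
tool_pos: [0.3797, -0.1998, 0.2615]
orientation: [[-0.207, 0.978, 0.0], [0.978, 0.207, -0.0], [-0.0, 0.0, -1.0]]
ft_force: [-0.0, -0.6, 0.2]
gripper_width: 0.0854
1.75 [ 0.3797 -0.1998  0.2615] [-37.5   5.2 -18.6  66.2  -0.   40.5] F [-0.04 -0.55  0.18] w 0.0854
t cm [18.96 21.16  8.09] w [-0.458 -0.49  -1.451] TCP [0.547 0.03  0.181]
```

```bash
python3 -m creep '[{"wx":-0.458,"wy":-0.49,"wz":-1.451,"tx":18.9,"ty":21.1,"tz":4,"fingers":1},{"wx":-0.458,"wy":-0.49,"wz":-1.451,"tx":18.9,"ty":21.1,"tz":4,"fingers":1},{"wx":-0.458,"wy":-0.49,"wz":-1.451,"tx":18.9,"ty":21.1,"tz":4,"fingers":1},{"wx":-0.458,"wy":-0.49,"wz":-1.451,"tx":18.9,"ty":21.1,"tz":4,"fingers":1},{"wx":-0.458,"wy":-0.49,"wz":-1.451,"tx":18.9,"ty":21.1,"tz":4,"fingers":1},{"wx":-0.458,"wy":-0.49,"wz":-1.451,"tx":18.9,"ty":21.1,"tz":6,"fingers":1},{"wx":-0.458,"wy":-0.49,"wz":-1.451,"tx":18.9,"ty":21.1,"tz":8,"fingers":1},{"wx":-0.458,"wy":-0.49,"wz":-1.451,"tx":18.9,"ty":21.1,"tz":8,"fingers":1}]' 40
python3 - <<'E'
from h import *
st()
p,R=pose([.622,.040,.073],8,35,.15);rel(p,R)
a=get_image("wrist");cv2.imwrite("pics/4.png",cv2.resize(a,(800,600)))
for q in ("can_a","shelf_edge"): print([(np.round(d["box"]).tolist(),round(d["p"],2)) for d in spot_in("wrist",q)][:5])
E
```

```text
time_s: 2.75
tool_pos: [0.5464, 0.0281, 0.1797]
orientation: [[-0.837, -0.051, 0.545], [-0.028, 0.998, 0.049], [-0.547, 0.026, -0.837]]
ft_force: [0.5, -0.2, -1.1]
gripper_width: 0.0851
2.75 [0.5464 0.0281 0.1797] [ -9.5   0.5 -49.4   7.8   8.   -9.6] F [ 0.5  -0.19 -1.07] w 0.0851
t cm [-0.14  0.14 -0.01] w [-0.029 -0.031 -0.088] TCP [0.547 0.03  0.181]
[([485.0, 166.0, 55.0, 108.0], 0.91), ([268.0, 178.0, 70.0, 130.0], 0.8), ([322.0, 258.0, 56.0, 89.0], 0.58), ([401.0, 177.0, 93.0, 119.0], 0.57)]
[([331.0, 227.0, 356.0, 309.0], 0.76)]
```

View pics/4.png

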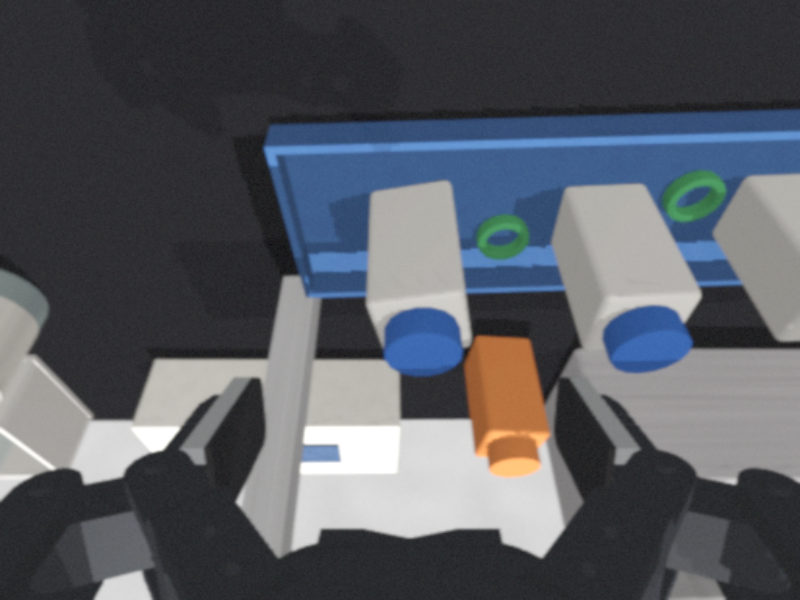

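Wrist view: can_c, at (415,260) with its cap at (423,340), stands between the fingers. can_b is at (625,270), and the orange look-alike at (505,400) is behind the shelf. I'll measure the base edges of can_c and can_b and the cap centres.

```bash
python3 - <<'E'
from h import *
k=.64
f=lambda u,v,z:onz("wrist",u*k,v*k,z)
for n,a,b in (("C",(372,192),(450,182)),("B",(570,187),(645,184)),("Ctop",(366,306),(467,291)),("Btop",(593,300),(697,292)),("tray",(275,150),(790,135))):
    z={"C":.005,"B":.005,"Ctop":.1,"Btop":.1,"tray":.022}[n]
    A,B=f(*a,z),f(*b,z);d=B-A;print(n,np.round(A,4),np.round(B,4),"len",round(np.linalg.norm(d),4),"yaw",np.round(np.degrees(np.arctan2(-d[0],d[1])),1),"mid",np.round((A+B)/2,4))
print("cap tops C,B",f(423,354,.118),f(649,350,.118))
for y in (3,8): rel(*pose([.622,.040,.073],y,35,.15))
E
```

```text
C [0.611  0.0114 0.005 ] [0.6022 0.0609 0.005 ] len 0.0503 yaw 10.0 mid [0.6066 0.0362 0.005 ]
B [0.6049 0.1392 0.005 ] [0.6017 0.1876 0.005 ] len 0.0485 yaw 3.8 mid [0.6033 0.1634 0.005 ]
Ctop [0.609  0.0101 0.1   ] [0.5968 0.0611 0.1   ] len 0.0525 yaw 13.5 mid [0.6029 0.0356 0.1   ]
Btop [0.6037 0.1281 0.1   ] [0.597  0.1806 0.1   ] len 0.0529 yaw 7.3 mid [0.6004 0.1543 0.1   ]
tray [ 0.5691 -0.0409  0.022 ] [0.5538 0.2447 0.022 ] len 0.2861 yaw 3.1 mid [0.5615 0.1019 0.022 ]
cap tops C,B [0.62674529 0.03986579 0.118     ] [0.62362642 0.16005924 0.118     ]
t cm [0.04 0.93 0.05] w [ 0.017 -0.033 -0.026] TCP [0.547 0.036 0.181]
t cm [-0.01  0.28  0.06] w [-0.032 -0.031 -0.099] TCP [0.547 0.03  0.181]
```

```bash
python3 - <<'E'
from h import *
for b in (.15,.10,.05,0): rel(*pose([.627,.040,.073],11,35,b))
E
```

```text
t cm [-0.47 -0.13  0.35] w [-0.062 -0.031 -0.142] TCP [0.553 0.026 0.181]
t cm [-0.6   0.19  5.34] w [-0.062 -0.031 -0.142] TCP [0.581 0.031 0.14 ]
t cm [-0.73  0.5  10.33] w [-0.062 -0.031 -0.142] TCP [0.609 0.037 0.099]
t cm [-0.87  0.82 15.31] w [-0.062 -0.031 -0.142] TCP [0.638 0.042 0.058]
```

```bash
python3 -m creep '[{"wx":-0.062,"wy":-0.031,"wz":-0.142,"tx":-0.5,"ty":-0.1,"tz":0.4,"fingers":1},{"wx":-0.062,"wy":-0.031,"wz":-0.142,"tx":-0.55,"ty":0,"tz":3,"fingers":1},{"wx":-0.062,"wy":-0.031,"wz":-0.142,"tx":-0.6,"ty":0.2,"tz":6,"fingers":1},{"wx":-0.062,"wy":-0.031,"wz":-0.142,"tx":-0.7,"ty":0.4,"tz":9,"fingers":1},{"wx":-0.062,"wy":-0.031,"wz":-0.142,"tx":-0.75,"ty":0.6,"tz":11.5,"fingers":1},{"wx":-0.062,"wy":-0.031,"wz":-0.142,"tx":-0.8,"ty":0.7,"tz":13.5,"fingers":1},{"wx":-0.062,"wy":-0.031,"wz":-0.142,"tx":-0.87,"ty":0.8,"tz":15.3,"fingers":1},{"wx":-0.062,"wy":-0.031,"wz":-0.142,"tx":-0.87,"ty":0.8,"tz":15.3,"fingers":1}]' 40
python3 - <<'E'
from h import *
st();rel(*pose([.627,.040,.073],11,35,0))
a=get_image("wrist");cv2.imwrite("pics/5.png",a)
E
```

```text
time_s: 3.9
tool_pos: [0.6392, 0.043, 0.0576]
orientation: [[-0.804, -0.192, 0.563], [-0.157, 0.981, 0.111], [-0.574, 0.001, -0.819]]
ft_force: [-1.2, 1.2, -0.6]
gripper_width: 0.0856
3.9 [0.6392 0.043  0.0576] [ -8.3  23.2 -47.4 -14.1  11.  -16.1] F [-1.15  1.19 -0.56] w 0.0856
t cm [ 0.15 -0.06 -0.11] w [0.001 0.    0.001] TCP [0.638 0.042 0.058]
```

View pics/5.png

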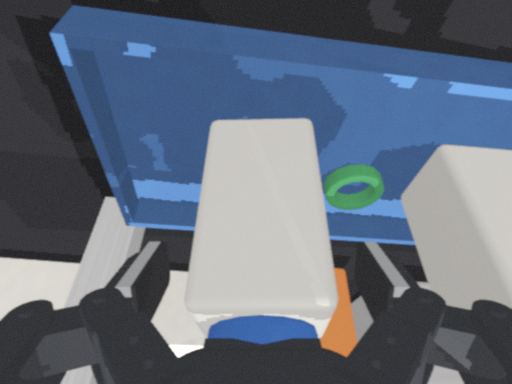

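Can_c is centred and square between the fingers. Closing now.

```bash
python3 -m creep '[{"wx":0,"wy":0,"wz":0,"tx":0,"ty":0,"tz":0,"fingers":0.5},{"wx":0,"wy":0,"wz":0,"tx":0,"ty":0,"tz":0,"fingers":0.3},{"wx":0,"wy":0,"wz":0,"tx":0,"ty":0,"tz":0,"fingers":0.3},{"wx":0,"wy":0,"wz":0,"tx":0,"ty":0,"tz":0,"fingers":0.3},{"wx":0,"wy":0,"wz":0,"tx":0,"ty":0,"tz":0,"fingers":0.3},{"wx":0,"wy":0,"wz":0,"tx":0,"ty":0,"tz":0,"fingers":0.3}]' 40
python3 -c "
from h import *
st()"
```

```text
time_s: 4.7
tool_pos: [0.6389, 0.0427, 0.0593]
orientation: [[-0.801, -0.195, 0.566], [-0.16, 0.981, 0.111], [-0.576, -0.001, -0.817]]
ft_force: [-2.9, 0.7, 7.4]
gripper_width: 0.0516
4.7 [0.6389 0.0427 0.0593] [ -8.4  23.  -47.6 -14.2  11.1 -16.3] F [-2.93  0.67  7.44] w 0.0516
```

```bash
python3 -m creep '[{"wx":0,"wy":0,"wz":0,"tx":-0.3,"ty":0,"tz":-0.4,"fingers":0.3},{"wx":0,"wy":0,"wz":0,"tx":-0.8,"ty":0,"tz":-1.1,"fingers":0.3},{"wx":0,"wy":0,"wz":0,"tx":-1.2,"ty":0,"tz":-1.7,"fingers":0.3},{"wx":0,"wy":0,"wz":0,"tx":-1.5,"ty":0,"tz":-2.1,"fingers":0.3},{"wx":0,"wy":0,"wz":0,"tx":-1.5,"ty":0,"tz":-2.1,"fingers":0.3},{"wx":0,"wy":0,"wz":0,"tx":-1.5,"ty":0,"tz":-2.1,"fingers":0.3},{"wx":0,"wy":0,"wz":0,"tx":-1.5,"ty":0,"tz":-2.1,"fingers":0.3},{"wx":0,"wy":0,"wz":0,"tx":-1.5,"ty":0,"tz":-2.1,"fingers":0.3}]' 40
python3 -c "
from h import *
st()
for i in range(3): get_image('top'); st()
cv2.imwrite('pics/6.png',get_image('wrist'))"
```

```text
time_s: 5.7
tool_pos: [0.6384, 0.0428, 0.0838]
orientation: [[-0.803, -0.195, 0.564], [-0.16, 0.981, 0.111], [-0.575, -0.001, -0.818]]
ft_force: [-0.2, -0.2, -1.3]
gripper_width: 0.0518
5.7 [0.6384 0.0428 0.0838] [ -8.4  19.9 -46.3  -9.7  11.1 -16.3] F [-0.19 -0.17 -1.26] w 0.0518
5.75 [0.6385 0.0428 0.0839] [ -8.4  19.9 -46.3  -9.7  11.1 -16.3] F [-1.27  0.23 -1.13] w 0.0517
5.8 [0.6385 0.0428 0.0839] [ -8.4  19.9 -46.3  -9.7  11.1 -16.3] F [-0.62  1.17 -1.11] w 0.0519
5.85 [0.6385 0.0428 0.084 ] [ -8.4  19.9 -46.3  -9.7  11.1 -16.3] F [ 0.01  0.59 -2.69] w 0.0518
```

View pics/6.png

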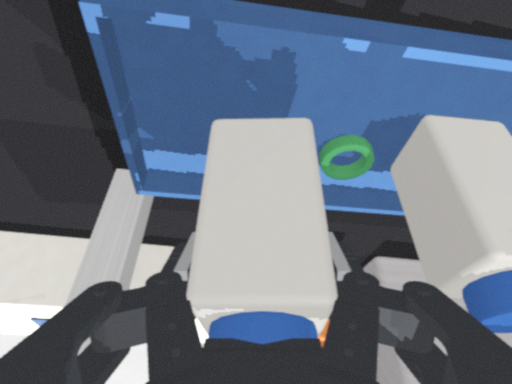

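Lifted, can_c reads about −1.5 N in z, so it is empty. I'll set it back down and release.

```bash
python3 -m creep '[{"wx":0,"wy":0,"wz":0,"tx":0.6,"ty":0,"tz":0.8,"fingers":0.3},{"wx":0,"wy":0,"wz":0,"tx":1.1,"ty":0,"tz":1.5,"fingers":0.3},{"wx":0,"wy":0,"wz":0,"tx":1.35,"ty":0,"tz":1.9,"fingers":0.3},{"wx":0,"wy":0,"wz":0,"tx":1.5,"ty":0,"tz":2.1,"fingers":0.3},{"wx":0,"wy":0,"wz":0,"tx":1.5,"ty":0,"tz":2.1,"fingers":0.3},{"wx":0,"wy":0,"wz":0,"tx":1.5,"ty":0,"tz":2.1,"fingers":1},{"wx":0,"wy":0,"wz":0,"tx":1.5,"ty":0,"tz":2.1,"fingers":1},{"wx":0,"wy":0,"wz":0,"tx":1.5,"ty":0,"tz":2.1,"fingers":1}]' 40
python3 -c "
from h import *
st()
for b in (.15,.08): rel(*pose([.625,.160,.073],5.5,35,b))
rel(*pose([.627,.040,.073],11,35,.15))"
```

```text
time_s: 6.9
tool_pos: [0.6384, 0.0427, 0.0582]
orientation: [[-0.802, -0.195, 0.564], [-0.16, 0.981, 0.111], [-0.575, -0.001, -0.818]]
ft_force: [0.0, 1.3, 0.1]
gripper_width: 0.0851
6.9 [0.6384 0.0427 0.0582] [ -8.4  23.1 -47.6 -14.2  11.1 -16.3] F [0.04 1.32 0.1 ] w 0.0851
t cm [ -1.71  12.51 -13.77] w [0.057 0.002 0.083] TCP [0.55  0.153 0.181]
t cm [-1.69 12.11 -6.78] w [0.057 0.002 0.083] TCP [0.59  0.157 0.123]
t cm [  0.08  -0.02 -15.01] w [0.002 0.002 0.004] TCP [0.553 0.026 0.181]
```

```bash
python3 -m creep '[{"wx":0,"wy":0,"wz":0,"tx":0,"ty":0,"tz":-5,"fingers":1},{"wx":0,"wy":0,"wz":0,"tx":0,"ty":0,"tz":-10,"fingers":1},{"wx":0,"wy":0,"wz":0,"tx":0,"ty":0,"tz":-15,"fingers":1},{"wx":0.03,"wy":0,"wz":0.04,"tx":-0.8,"ty":6,"tz":-14.5,"fingers":1},{"wx":0.057,"wy":0.002,"wz":0.083,"tx":-1.7,"ty":12.5,"tz":-13.8,"fingers":1},{"wx":0.057,"wy":0.002,"wz":0.083,"tx":-1.7,"ty":12.5,"tz":-13.8,"fingers":1},{"wx":0.057,"wy":0.002,"wz":0.083,"tx":-1.7,"ty":12.5,"tz":-13.8,"fingers":1}]' 40
python3 - <<'E'
from h import *
st()
for b in (.15,.10,.05,0): rel(*pose([.625,.160,.073],5.5,35,b))
cv2.imwrite('pics/7.png',cv2.resize(get_image('wrist'),(800,600)))
E
```

```text
time_s: 7.78
tool_pos: [0.5494, 0.1534, 0.1806]
orientation: [[-0.816, -0.098, 0.57], [-0.081, 0.995, 0.056], [-0.573, -0.001, -0.82]]
ft_force: [-0.2, 0.0, -0.0]
gripper_width: 0.0852
7.78 [0.5494 0.1534 0.1806] [  9.6   2.9 -48.4   3.9  -2.3   3.2] F [-0.15  0.04 -0.04] w 0.0852
t cm [-0.04 -0.07  0.04] w [ 0.001 -0.001  0.002] TCP [0.55  0.153 0.181]
t cm [-0.05 -0.08  5.04] w [ 0.001 -0.001  0.002] TCP [0.579 0.156 0.14 ]
t cm [-0.05 -0.08 10.04] w [ 0.001 -0.001  0.002] TCP [0.607 0.158 0.099]
t cm [-0.05 -0.08 15.04] w [ 0.001 -0.001  0.002] TCP [0.636 0.161 0.058]
```

View pics/7.png

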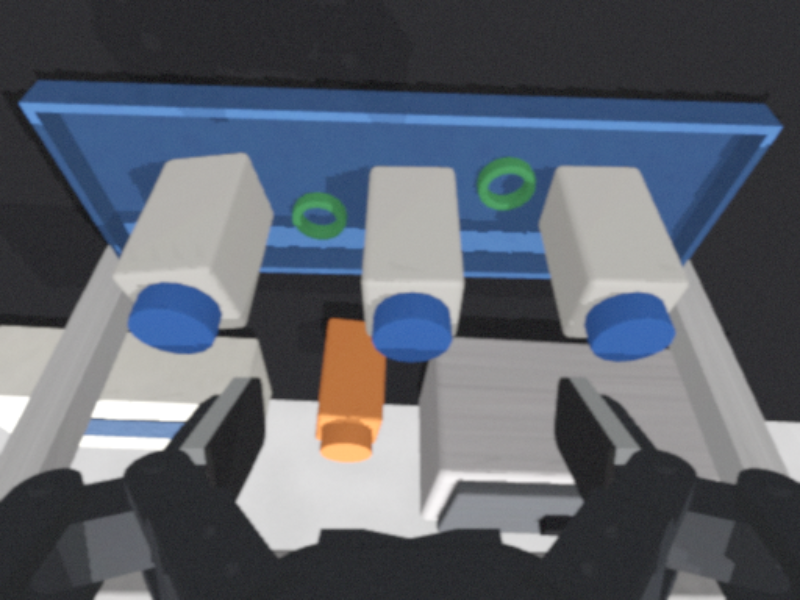

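All three stand upright, and can_b is square and centred at (412,260). Advancing to grip it; can_a, at (612,250), can be measured from this same picture.

```bash
python3 - <<'E'
from h import *
k=.64
f=lambda u,v,z:onz("wrist",u*k,v*k,z)
for n,a,b,z in (("A",(563,168),(638,168),.005),("Atop",(580,290),(682,281),.1),("B",(371,168),(453,168),.005)):
    A,B=f(*a,z),f(*b,z);d=B-A;print(n,"len",round(np.linalg.norm(d),4),"yaw",np.round(np.degrees(np.arctan2(-d[0],d[1])),1),"mid",np.round((A+B)/2,4))
print("cap A,B",f(630,340,.118),f(411,342,.118))
E
python3 -m creep '[{"wx":0,"wy":0,"wz":0,"tx":0,"ty":0,"tz":4,"fingers":1},{"wx":0,"wy":0,"wz":0,"tx":0,"ty":0,"tz":8,"fingers":1},{"wx":0,"wy":0,"wz":0,"tx":0,"ty":0,"tz":11.5,"fingers":1},{"wx":0,"wy":0,"wz":0,"tx":0,"ty":0,"tz":14,"fingers":1},{"wx":0,"wy":0,"wz":0,"tx":0,"ty":0,"tz":15,"fingers":1},{"wx":0,"wy":0,"wz":0,"tx":0,"ty":0,"tz":15,"fingers":0.5},{"wx":0,"wy":0,"wz":0,"tx":0,"ty":0,"tz":15,"fingers":0.3},{"wx":0,"wy":0,"wz":0,"tx":0,"ty":0,"tz":15,"fingers":0.3}]' 40
python3 -m creep '[{"wx":0,"wy":0,"wz":0,"tx":0,"ty":0,"tz":0,"fingers":0.3},{"wx":0,"wy":0,"wz":0,"tx":0,"ty":0,"tz":0,"fingers":0.3},{"wx":0,"wy":0,"wz":0,"tx":0,"ty":0,"tz":0,"fingers":0.3}]' 40
```

```text
A len 0.0465 yaw 5.5 mid [0.5897 0.2761 0.005 ]
Atop len 0.0488 yaw 13.9 mid [0.5886 0.2676 0.1   ]
B len 0.0508 yaw 5.5 mid [0.6009 0.1599 0.005 ]
cap A,B [0.61021246 0.27217779 0.118     ] [0.62271643 0.16110974 0.118     ]
time_s: 8.82
tool_pos: [0.6353, 0.1607, 0.0588]
orientation: [[-0.815, -0.096, 0.572], [-0.079, 0.995, 0.055], [-0.574, -0.0, -0.819]]
ft_force: [-0.1, -0.3, -0.0]
gripper_width: 0.0517
time_s: 9.2
tool_pos: [0.6355, 0.1608, 0.0588]
orientation: [[-0.815, -0.096, 0.572], [-0.079, 0.995, 0.054], [-0.574, -0.001, -0.819]]
ft_force: [-5.1, -0.6, 7.8]
gripper_width: 0.0512
```

```bash
python3 -m creep '[{"wx":0,"wy":0,"wz":0,"tx":-0.3,"ty":0,"tz":-0.4,"fingers":0.3},{"wx":0,"wy":0,"wz":0,"tx":-0.8,"ty":0,"tz":-1.1,"fingers":0.3},{"wx":0,"wy":0,"wz":0,"tx":-1.2,"ty":0,"tz":-1.7,"fingers":0.3},{"wx":0,"wy":0,"wz":0,"tx":-1.5,"ty":0,"tz":-2.1,"fingers":0.3},{"wx":0,"wy":0,"wz":0,"tx":-1.5,"ty":0,"tz":-2.1,"fingers":0.3},{"wx":0,"wy":0,"wz":0,"tx":-1.5,"ty":0,"tz":-2.1,"fingers":0.3},{"wx":0,"wy":0,"wz":0,"tx":-1.5,"ty":0,"tz":-2.1,"fingers":0.3}]' 40
python3 -c "
from h import *
st()
for i in range(3): get_image('top'); st()"
```

```text
time_s: 10.07
tool_pos: [0.6354, 0.1609, 0.0834]
orientation: [[-0.816, -0.096, 0.57], [-0.079, 0.995, 0.055], [-0.573, -0.0, -0.82]]
ft_force: [0.8, -1.1, -5.7]
gripper_width: 0.0512
10.07 [0.6354 0.1609 0.0834] [  8.8  21.2 -44.3 -10.5  -1.9   2.7] F [ 0.8  -1.13 -5.72] w 0.0512
10.12 [0.6354 0.1609 0.0834] [  8.8  21.2 -44.3 -10.5  -1.9   2.7] F [ 0.09 -0.23 -5.36] w 0.0513
10.18 [0.6355 0.1609 0.0834] [  8.8  21.2 -44.3 -10.5  -1.9   2.7] F [-0.46  0.17 -4.84] w 0.0516
10.22 [0.6355 0.1609 0.0835] [  8.8  21.2 -44.3 -10.5  -1.9   2.7] F [ 0.18  0.99 -5.75] w 0.0513
```

Can_b weighs about 5.4 N (0.55 kg), so it is the one. Next I'll plan the carry with the orientation kept constant.

```bash
python3 - <<'E'
from h import *
s=readout.state();R=np.array(s["orientation"]);g=s["tool_pos"]-R[:,2]*robot.grip_depth;print(g)
for w in ((.60,.158,.105),(.57,.153,.115),(.54,.148,.125),(.52,.12,.16),(.505,.08,.20),(.495,.04,.225),(.49,-.01,.23),(.49,-.32,.23),(.504,-.321,.165)): print(w,np.round(R.T@(np.array(w)-g)*100,1))
E
```

```text
[0.62483442 0.15988253 0.09882659]
(0.6, 0.158, 0.105) [ 1.7  0.1 -1.9]
(0.57, 0.153, 0.115) [ 3.6 -0.2 -4.5]
(0.54, 0.148, 0.125) [ 5.5 -0.4 -7. ]
(0.52, 0.12, 0.16) [  5.4  -3.  -11.2]
(0.505, 0.08, 0.2) [  4.6  -6.8 -15.6]
(0.495, 0.04, 0.225) [  4.3 -10.7 -18.4]
(0.49, -0.01, 0.23) [  4.8 -15.6 -19.4]
(0.49, -0.32, 0.23) [  7.3 -46.5 -21.1]
(0.504, -0.321, 0.165) [  9.8 -46.7 -14.9]
```

```bash
python3 -m creep '[{"wx":0,"wy":0,"wz":0,"tx":0.8,"ty":0,"tz":-1,"fingers":0.3},{"wx":0,"wy":0,"wz":0,"tx":2.2,"ty":0,"tz":-2.7,"fingers":0.3},{"wx":0,"wy":0,"wz":0,"tx":3.8,"ty":-0.2,"tz":-4.8,"fingers":0.3},{"wx":0,"wy":0,"wz":0,"tx":5.5,"ty":-0.4,"tz":-7,"fingers":0.3},{"wx":0,"wy":0,"wz":0,"tx":5.4,"ty":-2.5,"tz":-10,"fingers":0.3},{"wx":0,"wy":0,"wz":0,"tx":5,"ty":-5,"tz":-13.5,"fingers":0.3},{"wx":0,"wy":0,"wz":0,"tx":4.4,"ty":-8,"tz":-16.5,"fingers":0.3},{"wx":0,"wy":0,"wz":0,"tx":4.3,"ty":-10.7,"tz":-18.4,"fingers":0.3}]' 60
python3 - <<'E'
from h import *
s=st();R=np.array(s["orientation"]);g=s["tool_pos"]-R[:,2]*robot.grip_depth;print(g)
for w in ((.49,-.01,.23),(.49,-.30,.23),(.504,-.321,.165)): print(w,np.round(R.T@(np.array(w)-g)*100,1))
E
```

```text
time_s: 11.22
tool_pos: [0.5049, 0.0403, 0.2115]
orientation: [[-0.814, -0.096, 0.573], [-0.079, 0.995, 0.054], [-0.575, -0.001, -0.818]]
ft_force: [0.2, -0.6, -5.3]
gripper_width: 0.0513
11.22 [0.5049 0.0403 0.2115] [ -9.1  -8.2 -52.6  11.3   8.3 -12.1] F [ 0.2  -0.64 -5.31] w 0.0513
[0.49421151 0.03924999 0.22681477]
(0.49, -0.01, 0.23) [ 0.5 -4.9 -0.8]
(0.49, -0.3, 0.23) [  2.8 -33.7  -2.3]
(0.504, -0.321, 0.165) [  5.6 -35.9   3.7]
```

```bash
python3 -m creep '[{"wx":0,"wy":0,"wz":0,"tx":0.3,"ty":-3.5,"tz":-0.4,"fingers":0.3},{"wx":0,"wy":0,"wz":0,"tx":0.8,"ty":-8,"tz":-0.9,"fingers":0.3},{"wx":0,"wy":0,"wz":0,"tx":1.2,"ty":-13,"tz":-1.2,"fingers":0.3},{"wx":0,"wy":0,"wz":0,"tx":1.6,"ty":-18,"tz":-1.5,"fingers":0.3},{"wx":0,"wy":0,"wz":0,"tx":2,"ty":-23,"tz":-1.8,"fingers":0.3},{"wx":0,"wy":0,"wz":0,"tx":2.4,"ty":-28,"tz":-2,"fingers":0.3},{"wx":0,"wy":0,"wz":0,"tx":2.7,"ty":-32,"tz":-2.3,"fingers":0.3},{"wx":0,"wy":0,"wz":0,"tx":2.8,"ty":-34,"tz":-2.3,"fingers":0.3}]' 60
python3 -m creep '[{"wx":0,"wy":0,"wz":0,"tx":0.5,"ty":-1,"tz":1.5,"fingers":0.3},{"wx":0,"wy":0,"wz":0,"tx":1.4,"ty":-1.7,"tz":3.4,"fingers":0.3},{"wx":0,"wy":0,"wz":0,"tx":2.2,"ty":-2,"tz":5,"fingers":0.3},{"wx":0,"wy":0,"wz":0,"tx":2.2,"ty":-2,"tz":5,"fingers":0.3},{"wx":0,"wy":0,"wz":0,"tx":2.2,"ty":-2,"tz":5,"fingers":0.3}]' 60
python3 - <<'E'
from h import *
s=st();R=np.array(s["orientation"]);print(R.round(3));g=s["tool_pos"]-R[:,2]*robot.grip_depth;print(g)
for w in ((.504,-.321,.150),(.504,-.321,.1455),(.504,-.321,.1435)): print(w,np.round(R.T@(np.array(w)-g)*100,2))
t=cv2.resize(get_image("top")[150:270,310:430],(500,500));w=cv2.resize(get_image("scene")[230:374,110:270],(556,500))
cv2.imwrite("pics/8.png",np.hstack([t[:,:300+0] if 0 else cv2.resize(t,(400,400)),cv2.resize(w,(400,400))]))
E
```

```text
time_s: 12.22
tool_pos: [0.5017, -0.3031, 0.2127]
orientation: [[-0.816, -0.094, 0.571], [-0.078, 0.996, 0.052], [-0.573, -0.001, -0.82]]
ft_force: [-0.3, 0.6, -5.4]
gripper_width: 0.0512
time_s: 12.85
tool_pos: [0.515, -0.3189, 0.1593]
orientation: [[-0.815, -0.097, 0.571], [-0.079, 0.995, 0.055], [-0.573, 0.0, -0.819]]
ft_force: [-0.0, -0.2, -5.2]
gripper_width: 0.0515
12.85 [ 0.515  -0.3189  0.1593] [-54.5  14.8 -34.6  21.4  29.8 -54.8] F [-0.01 -0.21 -5.17] w 0.0515
[[-0.815 -0.097  0.571]
 [-0.079  0.995  0.055]
 [-0.573  0.    -0.819]]
[ 0.50435849 -0.31996664  0.17460585]
(0.504, -0.321, 0.15) [ 1.45 -0.1   1.99]
(0.504, -0.321, 0.1455) [ 1.71 -0.1   2.36]
(0.504, -0.321, 0.1435) [ 1.82 -0.1   2.52]
```

View pics/8.png

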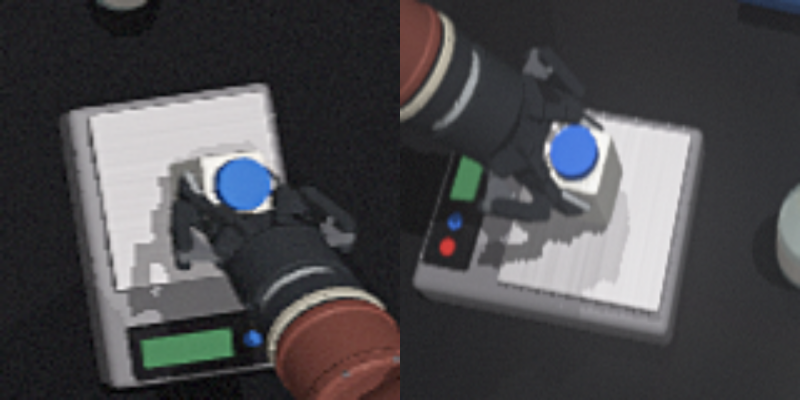

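The canister is upright over the pan, with its cap at (243,183) in the left crop. I'll check its position, then lower slowly.

```bash
python3 -c "
from h import *
print(onz('top',310+243*.3,150+183*.3,.218), onz('scene',110+(575-400)*.4,230+152*.36,.218))"
python3 -m creep '[{"wx":0,"wy":0,"wz":0,"tx":0.5,"ty":0,"tz":0.7,"fingers":0.3},{"wx":0,"wy":0,"wz":0,"tx":0.9,"ty":0,"tz":1.3,"fingers":0.3},{"wx":0,"wy":0,"wz":0,"tx":1.15,"ty":-0.1,"tz":1.6,"fingers":0.3},{"wx":0,"wy":0,"wz":0,"tx":1.3,"ty":-0.1,"tz":1.8,"fingers":0.3},{"wx":0,"wy":0,"wz":0,"tx":1.45,"ty":-0.1,"tz":2,"fingers":0.3},{"wx":0,"wy":0,"wz":0,"tx":1.45,"ty":-0.1,"tz":2,"fingers":0.3}]' 60
```

```text
[ 0.503057   -0.31954696  0.218     ] [ 0.50793081 -0.32297991  0.218     ]
time_s: 13.7
tool_pos: [0.5145, -0.3208, 0.1343]
orientation: [[-0.816, -0.096, 0.571], [-0.078, 0.995, 0.055], [-0.573, -0.0, -0.819]]
ft_force: [-0.0, 0.1, -5.5]
gripper_width: 0.0515
```

Measured cap position is (0.503 to 0.508, −0.321), which matches the pan centre. About 4.5 mm remain, so I'll creep down.

```bash
python3 -m creep '[{"wx":0,"wy":0,"wz":0,"tx":0.06,"ty":0,"tz":0.08,"fingers":0.3},{"wx":0,"wy":0,"wz":0,"tx":0.11,"ty":0,"tz":0.16,"fingers":0.3},{"wx":0,"wy":0,"wz":0,"tx":0.16,"ty":0,"tz":0.23,"fingers":0.3},{"wx":0,"wy":0,"wz":0,"tx":0.2,"ty":0,"tz":0.29,"fingers":0.3},{"wx":0,"wy":0,"wz":0,"tx":0.23,"ty":0,"tz":0.33,"fingers":0.3},{"wx":0,"wy":0,"wz":0,"tx":0.23,"ty":0,"tz":0.33,"fingers":0.3}]' 60
```

```text
time_s: 14.45
tool_pos: [0.5145, -0.3209, 0.1304]
orientation: [[-0.816, -0.096, 0.571], [-0.079, 0.995, 0.055], [-0.573, -0.0, -0.819]]
ft_force: [-0.3, -0.7, -6.0]
gripper_width: 0.0517
```

```bash
python3 -m creep '[{"wx":0,"wy":0,"wz":0,"tx":0.03,"ty":0,"tz":0.04,"fingers":0.3},{"wx":0,"wy":0,"wz":0,"tx":0.06,"ty":0,"tz":0.08,"fingers":0.3},{"wx":0,"wy":0,"wz":0,"tx":0.06,"ty":0,"tz":0.08,"fingers":0.3}]' 60
python3 -m creep '[{"wx":0,"wy":0,"wz":0,"tx":0.03,"ty":0,"tz":0.04,"fingers":0.3},{"wx":0,"wy":0,"wz":0,"tx":0.03,"ty":0,"tz":0.04,"fingers":0.3}]' 60
```

```text
time_s: 14.82
tool_pos: [0.5147, -0.3209, 0.1299]
orientation: [[-0.815, -0.096, 0.571], [-0.079, 0.995, 0.055], [-0.574, -0.001, -0.819]]
ft_force: [-2.8, 1.7, 1.1]
gripper_width: 0.0518
time_s: 15.08
tool_pos: [0.5148, -0.321, 0.1298]
orientation: [[-0.815, -0.096, 0.572], [-0.079, 0.995, 0.054], [-0.575, -0.001, -0.818]]
ft_force: [-6.6, 3.3, 8.0]
gripper_width: 0.0511
```

It has touched down (z force from −6 to +8 N). I'll ease up 0.6 mm, release and withdraw.

```bash
python3 -m creep '[{"wx":0,"wy":0,"wz":0,"tx":-0.035,"ty":0,"tz":-0.05,"fingers":0.3},{"wx":0,"wy":0,"wz":0,"tx":-0.035,"ty":0,"tz":-0.05,"fingers":0.62},{"wx":0,"wy":0,"wz":0,"tx":-0.035,"ty":0,"tz":-0.05,"fingers":0.7},{"wx":0,"wy":0,"wz":0,"tx":-0.035,"ty":0,"tz":-0.05,"fingers":1},{"wx":0,"wy":0,"wz":0,"tx":-0.035,"ty":0,"tz":-0.05,"fingers":1},{"wx":0,"wy":0,"wz":0,"tx":-0.035,"ty":0,"tz":-0.05,"fingers":1}]' 20
python3 -m creep '[{"wx":0,"wy":0,"wz":0,"tx":0,"ty":0,"tz":-1.5,"fingers":1},{"wx":0,"wy":0,"wz":0,"tx":0,"ty":0,"tz":-4,"fingers":1},{"wx":0,"wy":0,"wz":0,"tx":0,"ty":0,"tz":-8,"fingers":1},{"wx":0,"wy":0,"wz":0,"tx":0,"ty":0,"tz":-12,"fingers":1},{"wx":0,"wy":0,"wz":0,"tx":0,"ty":0,"tz":-16,"fingers":1},{"wx":0,"wy":0,"wz":0,"tx":0,"ty":0,"tz":-18,"fingers":1},{"wx":0,"wy":0,"wz":0,"tx":0,"ty":0,"tz":-18,"fingers":1},{"wx":0,"wy":0,"wz":0,"tx":0,"ty":0,"tz":-18,"fingers":1}]' 20
python3 - <<'E'
from h import *
st()
a=get_image("top");b=get_image("scene")
for n in ("top","scene"): print(n,[(np.round(d["box"]).tolist(),round(d["p"],2)) for d in spot_in(n,"can_a")])
cv2.imwrite("pics/9.png",np.hstack([cv2.resize(a,(400,300)),cv2.resize(b,(400,300))]))
cv2.imwrite("pics/10.png",np.vstack([np.hstack([cv2.resize(a[150:270,310:430],(300,300)),cv2.resize(b[230:374,110:270],(333,300))]),cv2.resize(a[150:210,140:290],(633,253))]))
E
```

```text
time_s: 15.82
tool_pos: [0.5146, -0.321, 0.1296]
orientation: [[-0.815, -0.096, 0.571], [-0.079, 0.995, 0.055], [-0.573, -0.0, -0.819]]
ft_force: [-0.2, -0.4, 0.6]
gripper_width: 0.0855
time_s: 16.82
tool_pos: [0.4119, -0.3304, 0.2762]
orientation: [[-0.816, -0.096, 0.571], [-0.078, 0.995, 0.055], [-0.573, 0.001, -0.819]]
ft_force: [0.9, 0.0, -0.1]
gripper_width: 0.0853
16.82 [ 0.4119 -0.3304  0.2762] [-67.    2.7 -28.5  46.9  33.1 -68.9] F [ 0.87  0.01 -0.08] w 0.0853
top [([220.0, 114.0, 17.0, 22.0], 0.74), ([197.0, 238.0, 21.0, 19.0], 0.7), ([375.0, 208.0, 27.0, 24.0], 0.67), ([154.0, 268.0, 32.0, 30.0], 0.6), ([198.0, 161.0, 172.0, 75.0], 0.31)]
scene [([221.0, 149.0, 20.0, 33.0], 0.97), ([186.0, 296.0, 33.0, 40.0], 0.9), ([271.0, 202.0, 19.0, 33.0], 0.81), ([333.0, 192.0, 25.0, 30.0], 0.59), ([278.0, 142.0, 6.0, 29.0], 0.48)]
```

View pics/9.png

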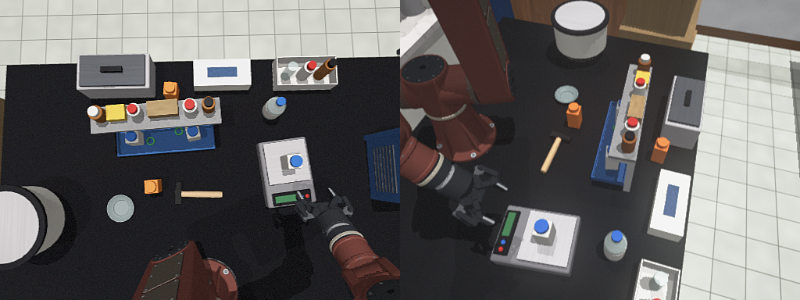

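View pics/10.png

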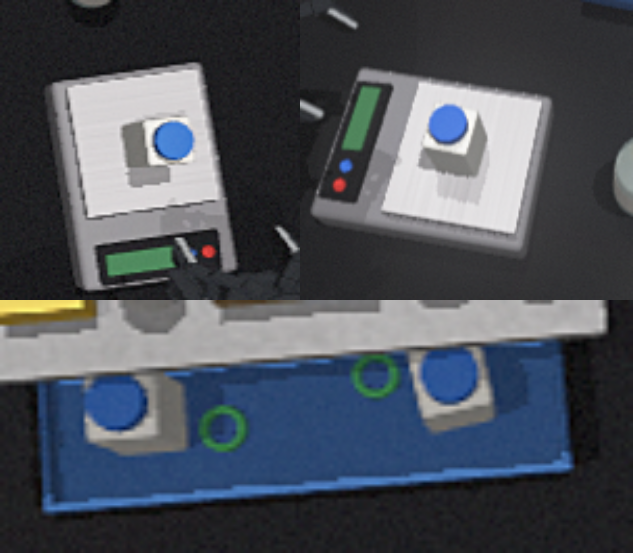

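The canister stands upright near the middle of the pan, with its cap at (173,140). The two empties are upright in the tray at (115,402) and (448,375), and the bottle, dish and mallet have not moved. The arm is clear, so I'm handing in.

```bash
python3 -c "
from h import *
print(onz('top',310+173*.4,150+140*.4,.189));st();print(robot.job_done())"
```

```text
[ 0.50141754 -0.31961758  0.189     ]
17.02 [ 0.412  -0.3302  0.2762] [-67.    2.7 -28.5  47.   33.2 -69. ] F [-0.4  -0.06  0.2 ] w 0.0855
the job is handed in; nothing more can be done
None
```

The canister with the steel weight is standing upright near the middle of the balance pan, and the job is handed in at about 17 s of the 67 s allowed.

- **Finding it:** I lifted the right-hand canister (can_c in my numbering), read about 1.5 N, so empty, and set it back upright in the tray. The middle one (can_b) read about 5.4 N, or 0.55 kg, so that is the loaded one. I did not lift the third (can_a); it is empty by elimination.
- **Placing it:** I lowered can_b onto the pan in small steps. The z force reached about 8 N on contact, after which I eased up 0.6 mm, released and withdrew.
- **Last checks:** The cap measures (0.501, −0.320) against a pan centre of (0.504, −0.321), about 3 mm off. In the pictures the two empty canisters stand in the tray, and the bottle, dish, mallet and orange look-alikes are where they were. The gripper is clear and the wrist force is near zero.
- **Checks that disagreed:** In the final top view the trained network did not report the two canisters in the tray, though they are plain in the picture. Nothing else failed; my first move command was refused because the rows left out some keys, and the arm did not move.

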